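# Feel out the tight place in a film cutter's slide

### The job

The slide cutter on the film dispenser has a tight place somewhere along its rail. Take the cutter carriage by its green grip and stroke it gently through its full travel, out until it meets the rubber buffer at the red end cap and then all the way back until it meets the buffer at the green end cap, without ramming either buffer. Then leave the carriage standing squarely on the tight place you felt, to show the fitter where it is, let go, and leave everything else on the bench where it is.

Things in the scene. Friction and masses are not known exactly. Their poses are not given: they have to be found in the camera images.
- dispenser: Stainless film dispenser without its roll, 440 mm long (own y) x 165 mm deep (own x) x 104 mm high, fixed to the bench. Origin: centre of its underside on the bench; own z up. The rail with the cutter carriage runs along its front long side (the -x side), parallel to own y. Nothing of it behind the rail is higher than 104 mm.
- rail: Aluminium channel rail, 412 mm long (own y) x 26 mm wide x 20 mm high, its top 70 mm above the bench, fixed to the dispenser, with a green end cap at its -y end and a red end cap at its +y end (cap tops 80 mm above the bench). Origin: middle of its length and width, on its underside, 50 mm above the bench. Axes as the dispenser's.
- rail_mid (a point): Middle of the rail's top, axes as the rail's. The channel has one tight place, unseen, its middle somewhere between 50 mm to the -y side and 80 mm to the +y side of this point: there the drag on the carriage rises from about 2 N to about 11 to 14 N within 18 mm, and falls off again beyond. There is no other, and the carriage stays where it is let go.
- carriage: Cutter carriage that slides along the rail's y: black saddle 60 mm long (along the rail) x 34 mm wide, its top 82 mm above the bench, with an upright green grip. Origin: on the rail's top at the saddle's middle. It meets the buffer of the green cap at 150 mm from the rail's middle towards -y, that of the red cap at 150 mm towards +y. It starts 20 to 60 mm from the green end's buffer.
- grip (a point): Centre of the carriage's upright green grip, 104 mm above the bench: the grip is 26 mm along the rail, 18 mm across it and 44 mm tall, from 82 to 126 mm above the bench, on the middle of the saddle. Axes as the rail's. There is free room on both sides along the rail and across it at this height.
- home_buffer: Rubber buffer, 20 x 12 x 8 mm, on the rail's top before the green end cap. Origin: centre of the face that the carriage meets, 75.5 mm above the bench. Springy, about 4 N per mm; a push of more than 20 N spoils it.
- far_buffer: The same rubber buffer before the red end cap. Origin: centre of the face that the carriage meets. About 4 N per mm; a push of more than 20 N spoils it.
- brush: Cleaning brush lying on the bench in front of the dispenser; leave alone. Origin under its middle.
- oil: Small oil bottle, 42 mm across, 110 mm tall, standing in front of the dispenser; leave alone. Origin under its centre.
- film_carton: Cardboard carton of film, 52 x 315 x 52 mm, lying behind the dispenser; leave alone. Origin under its centre.
- tin_a: Food tin with red label, 74 mm across, 109 mm tall, to the left; leave alone. Origin under its centre.
- tin_b: Food tin with blue label, 74 mm across, 109 mm tall, to the left; leave alone. Origin under its centre.
- jar: Jar with yellow cap, 72 mm across, 120 mm tall, to the right; leave alone. Origin under its centre.
- screwdriver: Screwdriver lying to the right; leave alone. Origin under its middle.

How it is judged:
On the way, in this order (a step that is already met when the one before it is completed fails the run):
1. the carriage is run out against the buffer at the red end cap (touching it with at least 1.5 N) (contact force between carriage and far_buffer above 1.5 N), for 0.1 s.
2. the carriage is run back against the buffer at the green end cap (touching it with at least 1.5 N) (contact force between carriage and home_buffer above 1.5 N), for 0.1 s.
At the end, for the whole second after the job is handed in: The carriage stands still on the tight place of the rail, within about 13 mm of its middle (the tight rail presses on the carriage with more than 8 N there), away from both buffers, and has been let go (contact force between rail and carriage above 8 N and linear speed of carriage below 0.005 m/s and contact force between carriage and home_buffer below 0.2 N and contact force between carriage and far_buffer below 0.2 N); the robot touches nothing.
It fails at once if a rubber buffer is rammed with more than 20 N (contact force between carriage and home_buffer above 20 N or contact force between carriage and far_buffer above 20 N).
It fails at once if something else on the bench is moved by more than 25 mm (distance of any of brush, oil, film_carton, tin_a, tin_b, jar, screwdriver from where it was at the start of the episode above 0.025 m).
It also fails if it takes over 72 s, if anything falls off the work surface, if the arm or the gripper's body presses on something with over 40 N, if the wrist force passes 120 N, or if a joint passes its speed limit or range.

### The arm

A 6-joint arm with a two-finger parallel gripper is mounted at the origin on the work surface. World frame = base frame: x ahead of the robot, y to its left, z up, the work surface at z = 0. Lengths are in m, angles in rad, forces in N, time in s.
With the tool pointing down it reaches from about 0.35 to 0.775 m from the base axis. Payload 5.5 kg.
Tool frame: the origin (TCP) lies where the fingers leave the gripper's body, on its centre line; the fingertips stand 73 mm ahead of it and the grasp point (between the pads) lies 54 mm ahead of it; z points along the fingers, y is the direction in which the jaws open and shut (so a half turn about z gives the same grasp; the last joint's range is limited). The gripper opens to 85 mm and grips with 20 to 120 N. Pads are 22 mm wide; open, the fingers measure 114 mm over their backs; the gripper's body (76 mm by 85 mm) begins 54 mm behind the grasp point. The pads swing forward as they close: fully open they stand 13 mm farther back than shut.
Start: joints at [1.021, 0.313, 0.046, 1.304, 0, 1.431], TCP at [0.229, 0.527, 0.304] pointing down, gripper open.
Joint ranges: [-2.76, 2.76], [-0.86, 1.69], [-1.03, 1.26], [-2.2, 2.34], [-1.47, 1.5], [-3.14, 3.14]. Speed limits (rad/s): [2.57, 2.57, 3.14, 3.14, 3.14, 3.14].

### API

Orientations are given as a unit quaternion [w, x, y, z].
In Python, from workcell import env, read_camera, job, cut_out gives the robot as it stands.
- The arm moves only by the tool servo_tool, never from a script. Its argument "deltas" is a list of rows, each an object of numbers: "dx", "dy", "dz": the shift along the world's x, y, z in mm; "rx", "ry", "rz": the turn, a rotation vector about the world's x, y, z in rad; "fingers": the closure, from -1 (fully open) to 1 (shut). A call has 1 to 8 rows; each row shifts and turns the commanded pose from where the row before left it; what a row does not reach is not made up. A row lasts 1/10 s, in which the tool goes at most 50 mm and 8.59 degrees, less where a joint would pass 70% of its speed; a pose out of reach is approached as far as the arm can. A call is refused whole if a number of a shift passes 50 or a number of a turn 0.15, either way. A call with a gripper value outside its range is refused whole. The fingers move at their own pace and stop on an object; "newtons" is the grip in N (left out, the last holds). Time passes only in rows, so rows that do not move let the fingers close. It gives the time, the measured TCP pose, the force and the opening at its end, in the units of the state.
- env.get_state(): the state, without advancing time (a new reading comes with each control period).
- read_camera(name): name is "scene" or "top" or "wrist"; returns a dict with "img" (384x512x3 uint8, red, green, blue), "intrinsics" (3x3 intrinsics, pixels), "extrinsics" (4x4, takes a point from camera to world coordinates); the wrist camera has in their place "hand_eye" (4x4, takes a point from camera to tool coordinates, whose origin is the TCP and whose axes are the flange's). Camera axes: x right, y down, z forward; pixel columns grow to the right and rows downward; lengths in m; the calibration is good to about 2 mm. A picture is of the moment at which its call begins: read the wrist's pose just before it. There is no depth.
- job.hand_in(): hands the job in, once; it reports no verdict.
Trained networks look in the newest picture that a camera, given by its name, has taken for a name from the list of things; names that differ only in an ending like _2 or _b are one class to them, and where a whole thing is asked for, a point or a joint stands for the part that bears it (a point fixed in the world has none). Each returns a list of dicts, best first, with "confidence" (0 to 1); they miss things now and then, are a little off and sometimes report something else, mostly with a low value. They report only what shows in the picture. A call takes as long as a camera call.
- cut_out(target, camera): "region" (384x512 bool, what is visible of it) and "extent" ([left, top, right, bottom] in pixels, round what is visible of it).
The state is a dict: "clock": time; "joint_pos": joint angles; "qvel": joint speeds; "tau": joint torques, N m; "tcp_pos": TCP position; "orientation": TCP orientation; "wrist_force": force on the tool from outside, world axes, zero at the start; "ft_torque": the same for the moment, N m; "finger_gap": finger opening in m.
Only numpy, scipy, OpenCV 4.12 (cv2) and the standard library are available. Lean on these libraries where they do the work, as an engineer would, in place of code of your own. Each camera call takes 0.05 s, during which the arm holds its last target. There are 200 camera calls.

## Working session

There is one attempt and no reset: what is moved stays moved. The work goes in short steps, Python scripts to look and compute and a tool call to move; the robot and the scene stay as the last step left them, time stands still between calls to the robot, and variables do not carry over. Pictures are saved under pics/ and viewed, about 8 in all and at most 12, crops included, and the job is handed in when it is done.

Besides the shell and the picture viewer there is one more tool, called after "Emit:" by a JSON object that holds its "op" and its "data". servo_tool: Moves the arm, as the interface text tells. Its arguments: {"type":"object","properties":{"deltas":{"type":"array"},"newtons":{"type":"number"}},"required":["deltas"]}

```bash
mkdir -p pics; cat > h.py <<'E'
from workcell import env, read_camera, job, cut_out
import numpy as np, cv2
def ray(c,u,v,z):
    K,T=c["intrinsics"],c["extrinsics"]
    d=T[:3,:3]@np.linalg.solve(K,[u,v,1.]); o=T[:3,3]
    return o+d*(z-o[2])/d[2]
E
python3 - <<'E'
from h import *
s=env.get_state(); print(s)
ims=[]
for n in("scene","top"):
    c=read_camera(n); cv2.imwrite(f"pics/{n}0.png",cv2.resize(c["img"][:,:,::-1],(800,600)))
    print(n,np.round(c["extrinsics"],3).tolist())
    for t in("grip","carriage","rail","home_buffer","far_buffer","dispenser"):
        for r in cut_out(t,n)[:2]:
            m=r["region"]; v,u=np.nonzero(m); z={"grip":.104,"carriage":.082,"rail":.07,"home_buffer":.0755,"far_buffer":.0755,"dispenser":.05}[t]
            print(t,round(r["confidence"],2),np.round(r["extent"]),m.sum(),np.round(ray(c,u.mean(),v.mean(),z),4))
E
```

```text
{'clock': 0.0, 'joint_pos': array([1.02138205e+00, 3.14007009e-01, 4.50066572e-02, 1.30360859e+00,
       8.48717208e-07, 1.43120056e+00]), 'qvel': array([ 1.25254121e-05,  4.97962386e-04, -4.56738128e-04,  1.07465185e-03,
       -2.07476487e-05, -9.41778023e-04]), 'tau': array([ 3.16873484e-04, -4.80625355e+01,  2.98534960e+01,  1.92875013e-02,
       -3.13999981e-04, -2.86405805e-05]), 'tcp_pos': array([0.22891551, 0.52706388, 0.30301631]), 'orientation': array([-3.06487065e-04,  2.03478234e-01,  9.79079050e-01, -8.52911084e-04]), 'wrist_force': array([-0.41918428,  0.5799204 , -0.80484198]), 'ft_torque': array([-0.03570042, -0.06538863,  0.00990787]), 'finger_gap': 0.0857148581319505}
scene [[0.502, 0.687, -0.526, 1.22], [0.865, -0.396, 0.308, -0.362], [0.003, -0.609, -0.793, 1.077], [0.0, 0.0, 0.0, 1.0]]
carriage 0.7 [202. 196. 222. 215.] 289 [ 0.5481 -0.1134  0.082 ]
rail 0.85 [183. 163. 286. 234.] 1040 [ 0.5441 -0.0231  0.07  ]
home_buffer 0.36 [202. 198. 222. 217.] 277 [ 0.5441 -0.1121  0.0755]
far_buffer 0.46 [200. 195. 220. 218.] 300 [ 0.5431 -0.1137  0.0755]
dispenser 0.75 [180. 158. 325. 276.] 8198 [ 0.6177 -0.0191  0.05  ]
top [[-0.008, -0.987, 0.159, 0.407], [-1.0, 0.006, -0.017, 0.01], [0.016, -0.159, -0.987, 1.258], [0.0, 0.0, 0.0, 1.0]]
grip 0.58 [282. 197. 299. 212.] 257 [ 0.5484 -0.1143  0.104 ]
carriage 0.65 [187. 199. 320. 229.] 1010 [0.5306 0.0015 0.082 ]
carriage 0.55 [278. 199. 300. 213.] 235 [ 0.5518 -0.1166  0.082 ]
rail 0.75 [187. 198. 324. 226.] 1072 [ 0.5329 -0.0039  0.07  ]
dispenser 0.73 [176. 150. 333. 228.] 8620 [ 0.6159 -0.0089  0.05  ]
```

```bash
python3 - <<'E'
from h import *
a=read_camera("top")["img"][130:250,150:350,::-1]; b=read_camera("scene")["img"][130:290,150:350,::-1]
cv2.imwrite("pics/both.png",np.vstack([cv2.resize(a,None,fx=3,fy=3,interpolation=2)[:300],cv2.resize(b,None,fx=3,fy=3,interpolation=2)[:300]]))
E
```

```text
(no output)
```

View pics/top0.png

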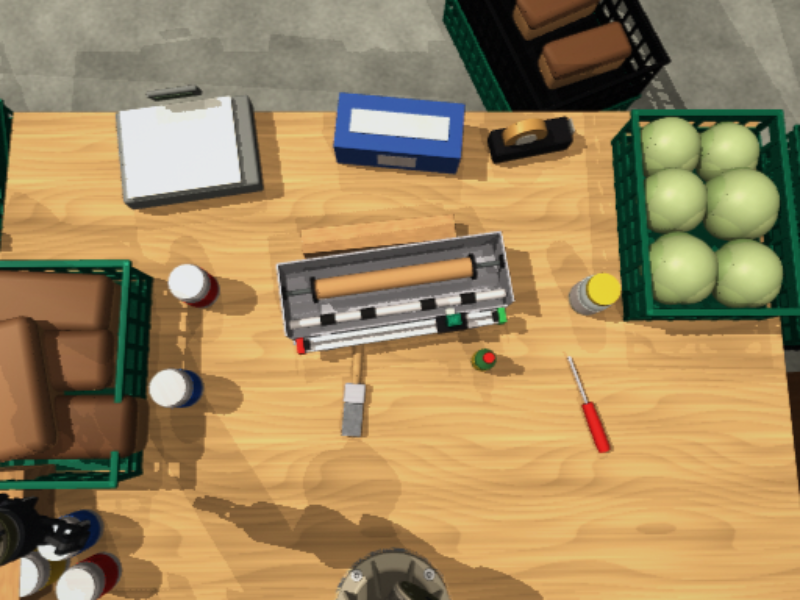

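View pics/both.png

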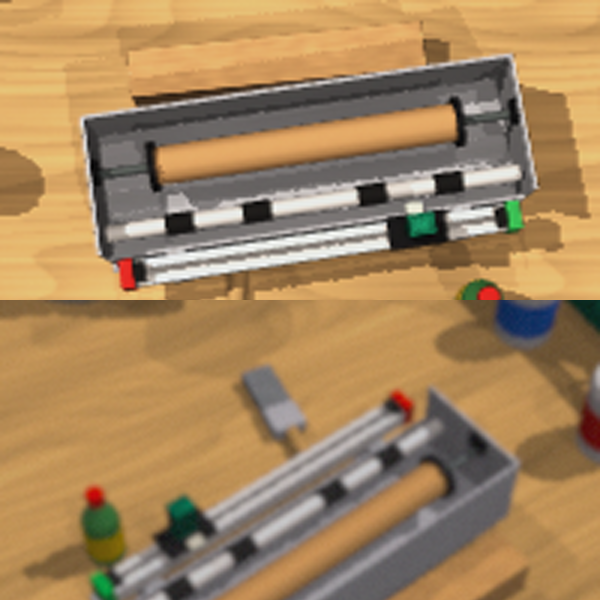

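```bash
python3 - <<'E'
from h import *
for n in("top","scene"):
    c=read_camera(n); h=cv2.cvtColor(c["img"],cv2.COLOR_RGB2HSV).astype(int); P=[]
    b=np.zeros(h.shape[:2],bool); b[(slice(195,235) if n=="top" else slice(150,270)),(slice(180,335) if n=="top" else slice(165,300))]=1
    H,S,V=h[...,0],h[...,1],h[...,2]
    for nm,m,z in(("red",((H<6)|(H>174))&(S>180)&(V>90),.08),("green",(H>50)&(H<70)&(S>150)&(V>120),.08),("grip",(H>70)&(H<90)&(S>120),.115)):
        k,l,st,ce=cv2.connectedComponentsWithStats((m&b).astype(np.uint8))
        for i in range(1,k):
            if st[i,4]>8: print(n,nm,st[i],ce[i].round(1),ray(c,*ce[i],z).round(4))
for s in [env.get_state()]: print(s["clock"],s["tcp_pos"])
E
```

```text
top red [189 216   6  10  42] [191.8 220.6] [0.5081 0.1759 0.08  ]
top red [309 226   8   6  37] [312.4 228.6] [ 0.4815 -0.1879  0.08  ]
top green [319 197   5  10  36] [320.9 201.1] [ 0.565  -0.2164  0.08  ]
top grip [285 201  11   8  76] [290.  204.6] [ 0.5505 -0.1177  0.115 ]
scene red [281 161   6   7  22] [283.7 163.6] [0.5111 0.177  0.08  ]
scene red [179 193   5   6  22] [181.2 195.2] [ 0.461  -0.1774  0.08  ]
scene grip [207 196   9  14  85] [210.6 202.4] [ 0.557 -0.118  0.115]
scene grip [182 223   5   6  21] [184.3 225.1] [ 0.5917 -0.22    0.115 ]
0.9 [0.22911638 0.52741198 0.30394708]
```

Emit:
{"op": "servo_tool", "data": {"deltas": [{"dx":20,"dy":-40,"rz":0.138,"fingers":-1},{"dx":20,"dy":-40,"rz":0.138},{"dx":20,"dy":-40,"rz":0.138},{"dx":20,"dy":-40,"rz":0.138},{"dx":20,"dy":-40},{"dx":20,"dy":-40},{"dx":20,"dy":-40},{"dx":20,"dy":-40}]}}

```text
invalid input at $.deltas[0]: expected keys dx, dy, dz, rx, ry, rz, fingers
```

Emit:
{"op": "servo_tool", "data": {"deltas": [{"dx":20,"dy":-40},{"dx":20,"dy":-40},{"dx":20,"dy":-40},{"dx":20,"dy":-40},{"dx":20,"dy":-40,"dz":-10},{"dx":20,"dy":-40,"dz":-20},{"dx":20,"dy":-40,"dz":-20},{"dx":0,"dy":0}]}}

```text
invalid input at $.deltas[0]: expected keys dx, dy, dz, rx, ry, rz, fingers
```

All keys are required in every row.

Emit:
{"op": "servo_tool", "data": {"deltas": [{"dx":20,"dy":-40,"dz":0,"rx":0,"ry":0,"rz":0.138,"fingers":-1},{"dx":20,"dy":-40,"dz":0,"rx":0,"ry":0,"rz":0.138,"fingers":-1},{"dx":20,"dy":-40,"dz":0,"rx":0,"ry":0,"rz":0.138,"fingers":-1},{"dx":20,"dy":-40,"dz":0,"rx":0,"ry":0,"rz":0.138,"fingers":-1},{"dx":20,"dy":-40,"dz":0,"rx":0,"ry":0,"rz":0,"fingers":-1},{"dx":20,"dy":-40,"dz":0,"rx":0,"ry":0,"rz":0,"fingers":-1},{"dx":20,"dy":-40,"dz":0,"rx":0,"ry":0,"rz":0,"fingers":-1},{"dx":20,"dy":-40,"dz":0,"rx":0,"ry":0,"rz":0,"fingers":-1}]}}

```text
clock: 1.7
tcp_pos: [0.389, 0.2071, 0.3042]
orientation: [0.0, -0.069, 0.998, 0.0]
wrist_force: [0.1, 0.1, -0.1]
finger_gap: 0.0856
```

Emit:
{"op": "servo_tool", "data": {"deltas": [{"dx":20,"dy":-40,"dz":0,"rx":0,"ry":0,"rz":0,"fingers":-1},{"dx":20,"dy":-40,"dz":0,"rx":0,"ry":0,"rz":0,"fingers":-1},{"dx":20,"dy":-40,"dz":0,"rx":0,"ry":0,"rz":0,"fingers":-1},{"dx":20,"dy":-40,"dz":-10,"rx":0,"ry":0,"rz":0,"fingers":-1},{"dx":20,"dy":-40,"dz":-10,"rx":0,"ry":0,"rz":0,"fingers":-1},{"dx":20,"dy":-40,"dz":-10,"rx":0,"ry":0,"rz":0,"fingers":-1},{"dx":20,"dy":-40,"dz":-20,"rx":0,"ry":0,"rz":0,"fingers":-1},{"dx":20,"dy":-40,"dz":0,"rx":0,"ry":0,"rz":0,"fingers":-1}]}}

```text
clock: 2.5
tcp_pos: [0.5479, -0.1127, 0.2515]
orientation: [-0.002, -0.069, 0.998, 0.001]
wrist_force: [0.3, 0.8, 0.6]
finger_gap: 0.0854
```

```bash
python3 - <<'E'
from h import *
from scipy.spatial.transform import Rotation as R
s=env.get_state(); c=read_camera("wrist"); cv2.imwrite("pics/w1.png",c["img"][:,:,::-1])
q=s["orientation"]; T=np.eye(4); T[:3,:3]=R.from_quat(np.r_[q[1:],q[0]]).as_matrix(); T[:3,3]=s["tcp_pos"]
print(T.round(4)); c["extrinsics"]=T@c["hand_eye"]; np.savez("w1.npz",K=c["intrinsics"],E=c["extrinsics"])
for t,z in(("grip",.126),("carriage",.082),("rail",.07)):
    for r in cut_out(t,"wrist")[:2]:
        m=r["region"].astype(np.uint8); v,u=np.nonzero(m)
        rc=cv2.minAreaRect(np.c_[u,v].astype(np.float32))
        print(t,r["confidence"],r["extent"],rc,ray(c,u.mean(),v.mean(),z).round(4),[ray(c,*p,z)[:2].round(4).tolist() for p in cv2.boxPoints(rc)])
E
```

```text
[[-0.9906 -0.1367 -0.0035  0.5479]
 [-0.1367  0.9906  0.0015 -0.1127]
 [ 0.0032  0.002  -1.      0.2515]
 [ 0.      0.      0.      1.    ]]
grip 0.95 [207.4, 172.1, 286.4, 236.1] ((244.27134704589844, 204.3699493408203), (60.65361404418945, 77.22997283935547), 88.02507019042969) [ 0.5379 -0.1184  0.126 ] [[0.5249, -0.1447], [0.5168, -0.0976], [0.5562, -0.0898], [0.5649, -0.1394]]
carriage 0.75 [203.1, 172.8, 285.7, 233.9] ((245.1923370361328, 203.61697387695312), (58.44927978515625, 77.6825942993164), 87.61405944824219) [ 0.5506 -0.1173  0.082 ] [[0.5354, -0.1494], [0.5249, -0.0914], [0.5713, -0.0818], [0.5825, -0.1428]]
carriage 0.67 [75.5, 168.1, 512.0, 383.6] ((293.5, 275.0), (216.0, 435.0), 90.0) [ 0.5833 -0.0677  0.082 ] [[0.5417, -0.2464], [0.497, 0.0788], [0.6907, 0.1488], [0.7444, -0.2475]]
```

View pics/w1.png

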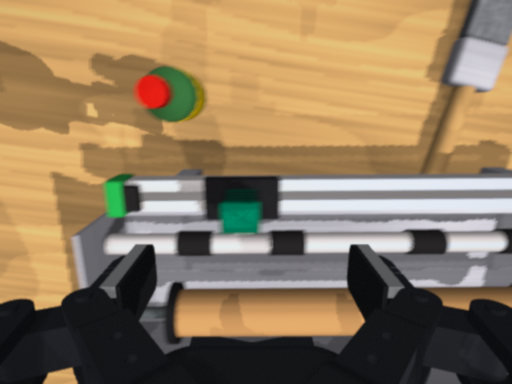

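```bash
python3 - <<'E'
from h import *
d=np.load("w1.npz"); c=dict(intrinsics=d["K"],extrinsics=d["E"])
for p,z in(((240.5,219),.126),((220,219),.126),((261,219),.126),((240.5,203),.126),((240.5,234),.126),((205,190),.082),((278,190),.082),((242,178),.082),((140,181),.07),((511,179),.07),((140,213),.07),((511,217),.07)): print(p,ray(c,*p,z).round(4))
print(d["E"].round(3))
im=cv2.imread("pics/w1.png")[160:250,60:320]; cv2.imwrite("pics/w1c.png",cv2.resize(im,None,fx=3,fy=3,interpolation=cv2.INTER_CUBIC))
E
```

```text
(240.5, 219) [ 0.5502 -0.1191  0.126 ]
(220, 219) [ 0.552  -0.1321  0.126 ]
(261, 219) [ 0.5485 -0.106   0.126 ]
(240.5, 203) [ 0.5396 -0.1204  0.126 ]
(240.5, 234) [ 0.5605 -0.1177  0.126 ]
(205, 190) [ 0.5463 -0.1484  0.082 ]
(278, 190) [ 0.5386 -0.0928  0.082 ]
(242, 178) [ 0.5331 -0.1215  0.082 ]
(140, 181) [ 0.5492 -0.202   0.07  ]
(511, 179) [0.5072 0.0923 0.07  ]
(140, 213) [ 0.5763 -0.2008  0.07  ]
(511, 217) [0.5381 0.1035 0.07  ]
[[-0.137  0.956  0.26   0.481]
 [ 0.991  0.131  0.038 -0.122]
 [ 0.002  0.262 -0.965  0.321]
 [ 0.     0.     0.     1.   ]]
```

View pics/w1c.png

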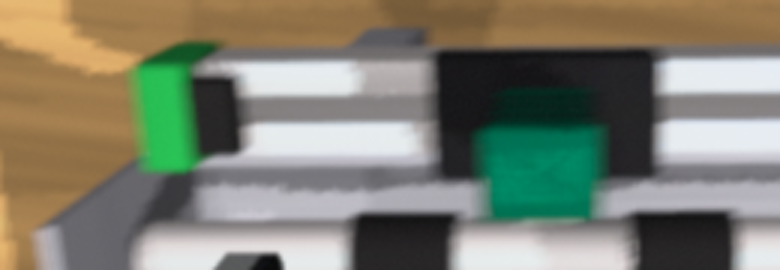

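Emit:
{"op": "servo_tool", "data": {"deltas": [{"dx":2.5,"dy":-6,"dz":-40,"rx":0,"ry":0,"rz":0,"fingers":-1},{"dx":0,"dy":0,"dz":-30,"rx":0,"ry":0,"rz":0,"fingers":-1},{"dx":0,"dy":0,"dz":-20,"rx":0,"ry":0,"rz":0,"fingers":-1},{"dx":0,"dy":0,"dz":0,"rx":0,"ry":0,"rz":0,"fingers":-1},{"dx":0,"dy":0,"dz":0,"rx":0,"ry":0,"rz":0,"fingers":-1}], "newtons": 30}}

```text
clock: 3.2
tcp_pos: [0.5508, -0.1161, 0.1647]
orientation: [-0.0, -0.069, 0.998, 0.0]
wrist_force: [0.4, -0.2, 0.6]
finger_gap: 0.0855
```

```bash
python3 - <<'E'
from h import *
c=read_camera("wrist"); cv2.imwrite("pics/w2.png",c["img"][:,:,::-1]); s=env.get_state(); print(s["tcp_pos"],s["wrist_force"])
E
```

```text
[ 0.5514679  -0.11648253  0.16547807] [ 0.7901459  -0.59531033  1.03594302]
```

View pics/w2.png

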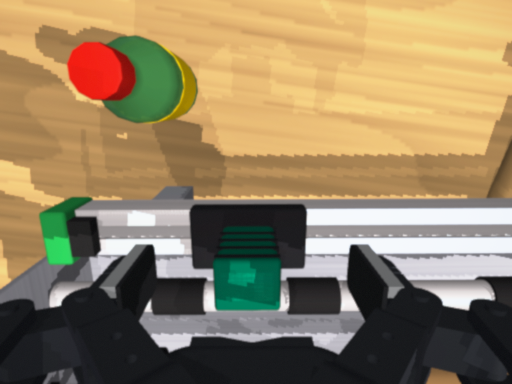

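Emit:
{"op": "servo_tool", "data": {"deltas": [{"dx":0,"dy":0,"dz":-2,"rx":0,"ry":0,"rz":0,"fingers":1},{"dx":0,"dy":0,"dz":0,"rx":0,"ry":0,"rz":0,"fingers":1},{"dx":0,"dy":0,"dz":0,"rx":0,"ry":0,"rz":0,"fingers":1},{"dx":0,"dy":0,"dz":0,"rx":0,"ry":0,"rz":0,"fingers":1},{"dx":0,"dy":0,"dz":0,"rx":0,"ry":0,"rz":0,"fingers":1},{"dx":0,"dy":0,"dz":0,"rx":0,"ry":0,"rz":0,"fingers":1},{"dx":0,"dy":0,"dz":0,"rx":0,"ry":0,"rz":0,"fingers":1},{"dx":0,"dy":0,"dz":0,"rx":0,"ry":0,"rz":0,"fingers":1}], "newtons": 30}}

```text
clock: 4.05
tcp_pos: [0.5512, -0.1174, 0.1624]
orientation: [0.0, -0.069, 0.998, -0.0]
wrist_force: [-1.1, 0.1, 5.4]
finger_gap: 0.0259
```

Emit:
{"op": "servo_tool", "data": {"deltas": [{"dx":0,"dy":0,"dz":0,"rx":0,"ry":0,"rz":0,"fingers":1},{"dx":0,"dy":0,"dz":0,"rx":0,"ry":0,"rz":0,"fingers":1}]}}

```text
clock: 4.25
tcp_pos: [0.5512, -0.1173, 0.1624]
orientation: [0.0, -0.069, 0.998, -0.0]
wrist_force: [-1.6, 0.0, 5.3]
finger_gap: 0.0252
```

Emit:
{"op": "servo_tool", "data": {"deltas": [{"dx":-0.7,"dy":5,"dz":0,"rx":0,"ry":0,"rz":0,"fingers":1},{"dx":-0.7,"dy":5,"dz":0,"rx":0,"ry":0,"rz":0,"fingers":1}]}}

```text
clock: 4.45
tcp_pos: [0.5499, -0.1079, 0.1624]
orientation: [0.0, -0.068, 0.998, -0.001]
wrist_force: [-1.0, -2.1, 5.6]
finger_gap: 0.0257
```

Emit:
{"op": "servo_tool", "data": {"deltas": [{"dx":-0.7,"dy":5,"dz":0,"rx":0,"ry":0,"rz":0,"fingers":1},{"dx":-0.7,"dy":5,"dz":0,"rx":0,"ry":0,"rz":0,"fingers":1}]}}

```text
clock: 4.65
tcp_pos: [0.5484, -0.0977, 0.1624]
orientation: [0.0, -0.068, 0.998, -0.001]
wrist_force: [-0.7, -2.1, 5.3]
finger_gap: 0.0254
```

Emit:
{"op": "servo_tool", "data": {"deltas": [{"dx":-0.7,"dy":5,"dz":0,"rx":0,"ry":0,"rz":0,"fingers":1},{"dx":-0.7,"dy":5,"dz":0,"rx":0,"ry":0,"rz":0,"fingers":1}]}}

```text
clock: 4.85
tcp_pos: [0.5469, -0.0877, 0.1624]
orientation: [0.0, -0.068, 0.998, -0.001]
wrist_force: [-1.7, -1.0, 6.0]
finger_gap: 0.0257
```

Emit:
{"op": "servo_tool", "data": {"deltas": [{"dx":-0.7,"dy":5,"dz":0,"rx":0,"ry":0,"rz":0,"fingers":1},{"dx":-0.4,"dy":3,"dz":0,"rx":0,"ry":0,"rz":0,"fingers":1}]}}

```text
clock: 5.05
tcp_pos: [0.5458, -0.0795, 0.1624]
orientation: [0.0, -0.069, 0.998, -0.001]
wrist_force: [-2.0, -1.9, 5.8]
finger_gap: 0.0258
```

Emit:
{"op": "servo_tool", "data": {"deltas": [{"dx":-0.55,"dy":4,"dz":0,"rx":0,"ry":0,"rz":0,"fingers":1},{"dx":-0.55,"dy":4,"dz":0,"rx":0,"ry":0,"rz":0,"fingers":1}]}}

```text
clock: 5.25
tcp_pos: [0.5447, -0.0717, 0.1624]
orientation: [0.0, -0.069, 0.998, -0.001]
wrist_force: [-2.0, -2.7, 4.3]
finger_gap: 0.0252
```

Emit:
{"op": "servo_tool", "data": {"deltas": [{"dx":-0.55,"dy":4,"dz":0,"rx":0,"ry":0,"rz":0,"fingers":1},{"dx":-0.55,"dy":4,"dz":0,"rx":0,"ry":0,"rz":0,"fingers":1}]}}

```text
clock: 5.45
tcp_pos: [0.5435, -0.0636, 0.1624]
orientation: [0.0, -0.068, 0.998, -0.001]
wrist_force: [-1.9, -2.4, 6.1]
finger_gap: 0.0255
```

Emit:
{"op": "servo_tool", "data": {"deltas": [{"dx":-0.55,"dy":4,"dz":0,"rx":0,"ry":0,"rz":0,"fingers":1},{"dx":-0.55,"dy":4,"dz":0,"rx":0,"ry":0,"rz":0,"fingers":1}]}}

```text
clock: 5.65
tcp_pos: [0.5424, -0.0556, 0.1624]
orientation: [-0.0, -0.069, 0.998, -0.001]
wrist_force: [-2.7, -2.6, 6.0]
finger_gap: 0.0256
```

Emit:
{"op": "servo_tool", "data": {"deltas": [{"dx":-0.55,"dy":4,"dz":0,"rx":0,"ry":0,"rz":0,"fingers":1},{"dx":-0.55,"dy":4,"dz":0,"rx":0,"ry":0,"rz":0,"fingers":1}]}}

```text
clock: 5.85
tcp_pos: [0.5412, -0.0477, 0.1624]
orientation: [-0.0, -0.068, 0.998, -0.001]
wrist_force: [-2.5, -2.4, 5.9]
finger_gap: 0.0255
```

Emit:
{"op": "servo_tool", "data": {"deltas": [{"dx":-0.55,"dy":4,"dz":0,"rx":0,"ry":0,"rz":0,"fingers":1},{"dx":-0.55,"dy":4,"dz":0,"rx":0,"ry":0,"rz":0,"fingers":1}]}}

```text
clock: 6.05
tcp_pos: [0.5402, -0.0405, 0.1624]
orientation: [-0.0, -0.068, 0.998, -0.002]
wrist_force: [-2.0, -8.1, 4.3]
finger_gap: 0.0257
```

Emit:
{"op": "servo_tool", "data": {"deltas": [{"dx":-0.55,"dy":4,"dz":0,"rx":0,"ry":0,"rz":0,"fingers":1},{"dx":-0.55,"dy":4,"dz":0,"rx":0,"ry":0,"rz":0,"fingers":1}]}}

```text
clock: 6.25
tcp_pos: [0.5393, -0.0338, 0.1625]
orientation: [-0.0, -0.068, 0.998, -0.003]
wrist_force: [-1.8, -10.9, 5.5]
finger_gap: 0.0258
```

Emit:
{"op": "servo_tool", "data": {"deltas": [{"dx":-0.55,"dy":4,"dz":0,"rx":0,"ry":0,"rz":0,"fingers":1},{"dx":-0.55,"dy":4,"dz":0,"rx":0,"ry":0,"rz":0,"fingers":1}]}}

```text
clock: 6.45
tcp_pos: [0.5382, -0.0258, 0.1625]
orientation: [-0.0, -0.068, 0.998, -0.003]
wrist_force: [-2.0, -10.8, 5.3]
finger_gap: 0.0258
```

Emit:
{"op": "servo_tool", "data": {"deltas": [{"dx":-0.55,"dy":4,"dz":0,"rx":0,"ry":0,"rz":0,"fingers":1}]}}

```text
clock: 6.55
tcp_pos: [0.5376, -0.0218, 0.1625]
orientation: [-0.0, -0.068, 0.998, -0.003]
wrist_force: [-2.4, -10.1, 5.5]
finger_gap: 0.0255
```

Emit:
{"op": "servo_tool", "data": {"deltas": [{"dx":-0.55,"dy":4,"dz":0,"rx":0,"ry":0,"rz":0,"fingers":1}]}}

```text
clock: 6.65
tcp_pos: [0.5369, -0.0174, 0.1625]
orientation: [-0.0, -0.068, 0.998, -0.003]
wrist_force: [-3.0, -7.6, 6.4]
finger_gap: 0.0256
```

Emit:
{"op": "servo_tool", "data": {"deltas": [{"dx":-0.55,"dy":4,"dz":0,"rx":0,"ry":0,"rz":0,"fingers":1}]}}

```text
clock: 6.75
tcp_pos: [0.5363, -0.0126, 0.1624]
orientation: [-0.0, -0.068, 0.998, -0.002]
wrist_force: [-2.7, -4.0, 6.0]
finger_gap: 0.0257
```

Emit:
{"op": "servo_tool", "data": {"deltas": [{"dx":-0.55,"dy":4,"dz":0,"rx":0,"ry":0,"rz":0,"fingers":1}]}}

```text
clock: 6.85
tcp_pos: [0.5355, -0.008, 0.1624]
orientation: [-0.0, -0.068, 0.998, -0.001]
wrist_force: [-3.4, -2.2, 7.0]
finger_gap: 0.0256
```

Emit:
{"op": "servo_tool", "data": {"deltas": [{"dx":-0.55,"dy":4,"dz":0,"rx":0,"ry":0,"rz":0,"fingers":1}]}}

```text
clock: 6.95
tcp_pos: [0.5349, -0.0037, 0.1624]
orientation: [-0.0, -0.068, 0.998, -0.001]
wrist_force: [-2.2, -3.2, 7.6]
finger_gap: 0.0254
```

Emit:
{"op": "servo_tool", "data": {"deltas": [{"dx":-0.55,"dy":4,"dz":0,"rx":0,"ry":0,"rz":0,"fingers":1}]}}

```text
clock: 7.05
tcp_pos: [0.5343, 0.0004, 0.1624]
orientation: [-0.0, -0.068, 0.998, -0.001]
wrist_force: [-4.0, -1.3, 7.1]
finger_gap: 0.0252
```

Emit:
{"op": "servo_tool", "data": {"deltas": [{"dx":-0.55,"dy":4,"dz":0,"rx":0,"ry":0,"rz":0,"fingers":1}]}}

```text
clock: 7.15
tcp_pos: [0.5337, 0.0044, 0.1624]
orientation: [-0.0, -0.068, 0.998, -0.001]
wrist_force: [-2.7, -1.9, 7.6]
finger_gap: 0.0256
```

Emit:
{"op": "servo_tool", "data": {"deltas": [{"dx":-0.55,"dy":4,"dz":0,"rx":0,"ry":0,"rz":0,"fingers":1}]}}

```text
clock: 7.25
tcp_pos: [0.5332, 0.0084, 0.1624]
orientation: [-0.0, -0.068, 0.998, -0.001]
wrist_force: [-4.1, -1.9, 7.4]
finger_gap: 0.0254
```

Emit:
{"op": "servo_tool", "data": {"deltas": [{"dx":-0.75,"dy":5,"dz":0,"rx":0,"ry":0,"rz":0,"fingers":1},{"dx":-0.75,"dy":5,"dz":0,"rx":0,"ry":0,"rz":0,"fingers":1},{"dx":-0.75,"dy":5,"dz":0,"rx":0,"ry":0,"rz":0,"fingers":1},{"dx":-0.75,"dy":5,"dz":0,"rx":0,"ry":0,"rz":0,"fingers":1},{"dx":-0.75,"dy":5,"dz":0,"rx":0,"ry":0,"rz":0,"fingers":1},{"dx":-0.75,"dy":5,"dz":0,"rx":0,"ry":0,"rz":0,"fingers":1}]}}

```text
clock: 7.85
tcp_pos: [0.5288, 0.0385, 0.1624]
orientation: [-0.0, -0.069, 0.998, -0.001]
wrist_force: [-2.7, -2.1, 8.1]
finger_gap: 0.0259
```

Emit:
{"op": "servo_tool", "data": {"deltas": [{"dx":-0.75,"dy":5,"dz":0,"rx":0,"ry":0,"rz":0,"fingers":1},{"dx":-0.75,"dy":5,"dz":0,"rx":0,"ry":0,"rz":0,"fingers":1},{"dx":-0.75,"dy":5,"dz":0,"rx":0,"ry":0,"rz":0,"fingers":1},{"dx":-0.75,"dy":5,"dz":0,"rx":0,"ry":0,"rz":0,"fingers":1},{"dx":-0.75,"dy":5,"dz":0,"rx":0,"ry":0,"rz":0,"fingers":1},{"dx":-0.75,"dy":5,"dz":0,"rx":0,"ry":0,"rz":0,"fingers":1}]}}

```text
clock: 8.45
tcp_pos: [0.5244, 0.0685, 0.1624]
orientation: [-0.0, -0.069, 0.998, -0.001]
wrist_force: [-3.1, -2.2, 6.5]
finger_gap: 0.0258
```

Emit:
{"op": "servo_tool", "data": {"deltas": [{"dx":-0.75,"dy":5,"dz":0,"rx":0,"ry":0,"rz":0,"fingers":1},{"dx":-0.75,"dy":5,"dz":0,"rx":0,"ry":0,"rz":0,"fingers":1},{"dx":-0.75,"dy":5,"dz":0,"rx":0,"ry":0,"rz":0,"fingers":1},{"dx":-0.75,"dy":5,"dz":0,"rx":0,"ry":0,"rz":0,"fingers":1},{"dx":-0.75,"dy":5,"dz":0,"rx":0,"ry":0,"rz":0,"fingers":1},{"dx":-0.75,"dy":5,"dz":0,"rx":0,"ry":0,"rz":0,"fingers":1}]}}

```text
clock: 9.05
tcp_pos: [0.52, 0.0985, 0.1624]
orientation: [0.0, -0.069, 0.998, -0.001]
wrist_force: [-2.0, -2.2, 6.6]
finger_gap: 0.0255
```

Now approach the red buffer slowly.

Emit:
{"op": "servo_tool", "data": {"deltas": [{"dx":-0.45,"dy":3,"dz":0,"rx":0,"ry":0,"rz":0,"fingers":1},{"dx":-0.45,"dy":3,"dz":0,"rx":0,"ry":0,"rz":0,"fingers":1},{"dx":-0.45,"dy":3,"dz":0,"rx":0,"ry":0,"rz":0,"fingers":1},{"dx":-0.15,"dy":1,"dz":0,"rx":0,"ry":0,"rz":0,"fingers":1}]}}

```text
clock: 9.45
tcp_pos: [0.5185, 0.1087, 0.1624]
orientation: [0.0, -0.069, 0.998, -0.0]
wrist_force: [-1.3, -1.9, 6.5]
finger_gap: 0.0255
```

Emit:
{"op": "servo_tool", "data": {"deltas": [{"dx":-0.15,"dy":1,"dz":0,"rx":0,"ry":0,"rz":0,"fingers":1},{"dx":-0.15,"dy":1,"dz":0,"rx":0,"ry":0,"rz":0,"fingers":1},{"dx":-0.15,"dy":1,"dz":0,"rx":0,"ry":0,"rz":0,"fingers":1}]}}

```text
clock: 9.75
tcp_pos: [0.5181, 0.1115, 0.1624]
orientation: [0.0, -0.069, 0.998, -0.0]
wrist_force: [-1.3, -1.0, 6.8]
finger_gap: 0.0256
```

Emit:
{"op": "servo_tool", "data": {"deltas": [{"dx":-0.15,"dy":1,"dz":0,"rx":0,"ry":0,"rz":0,"fingers":1},{"dx":-0.15,"dy":1,"dz":0,"rx":0,"ry":0,"rz":0,"fingers":1},{"dx":-0.15,"dy":1,"dz":0,"rx":0,"ry":0,"rz":0,"fingers":1}]}}

```text
clock: 10.05
tcp_pos: [0.5177, 0.1145, 0.1624]
orientation: [0.0, -0.069, 0.998, -0.0]
wrist_force: [-2.1, -1.8, 6.3]
finger_gap: 0.0256
```

Emit:
{"op": "servo_tool", "data": {"deltas": [{"dx":-0.15,"dy":1,"dz":0,"rx":0,"ry":0,"rz":0,"fingers":1},{"dx":-0.15,"dy":1,"dz":0,"rx":0,"ry":0,"rz":0,"fingers":1},{"dx":-0.15,"dy":1,"dz":0,"rx":0,"ry":0,"rz":0,"fingers":1}]}}

```text
clock: 10.35
tcp_pos: [0.5173, 0.1175, 0.1624]
orientation: [0.0, -0.069, 0.998, -0.0]
wrist_force: [-1.5, -2.3, 4.8]
finger_gap: 0.0255
```

Emit:
{"op": "servo_tool", "data": {"deltas": [{"dx":-0.15,"dy":1,"dz":0,"rx":0,"ry":0,"rz":0,"fingers":1},{"dx":-0.15,"dy":1,"dz":0,"rx":0,"ry":0,"rz":0,"fingers":1}]}}

```text
clock: 10.55
tcp_pos: [0.5169, 0.1195, 0.1624]
orientation: [0.0, -0.069, 0.998, -0.0]
wrist_force: [-1.4, -1.6, 7.5]
finger_gap: 0.0258
```

Emit:
{"op": "servo_tool", "data": {"deltas": [{"dx":-0.15,"dy":1,"dz":0,"rx":0,"ry":0,"rz":0,"fingers":1},{"dx":-0.15,"dy":1,"dz":0,"rx":0,"ry":0,"rz":0,"fingers":1}]}}

```text
clock: 10.75
tcp_pos: [0.5167, 0.1215, 0.1624]
orientation: [0.0, -0.069, 0.998, -0.0]
wrist_force: [-2.1, -1.3, 5.9]
finger_gap: 0.0256
```

Emit:
{"op": "servo_tool", "data": {"deltas": [{"dx":-0.15,"dy":1,"dz":0,"rx":0,"ry":0,"rz":0,"fingers":1}]}}

```text
clock: 10.85
tcp_pos: [0.5165, 0.1225, 0.1624]
orientation: [0.0, -0.069, 0.998, -0.0]
wrist_force: [-2.2, -1.4, 5.8]
finger_gap: 0.0257
```

Emit:
{"op": "servo_tool", "data": {"deltas": [{"dx":-0.15,"dy":1,"dz":0,"rx":0,"ry":0,"rz":0,"fingers":1}]}}

```text
clock: 10.95
tcp_pos: [0.5164, 0.1235, 0.1624]
orientation: [0.0, -0.069, 0.998, -0.0]
wrist_force: [-2.0, -1.4, 7.0]
finger_gap: 0.0254
```

Emit:
{"op": "servo_tool", "data": {"deltas": [{"dx":-0.15,"dy":1,"dz":0,"rx":0,"ry":0,"rz":0,"fingers":1}]}}

```text
clock: 11.05
tcp_pos: [0.5163, 0.1245, 0.1624]
orientation: [0.0, -0.069, 0.998, -0.0]
wrist_force: [-1.9, -2.5, 6.2]
finger_gap: 0.0255
```

Emit:
{"op": "servo_tool", "data": {"deltas": [{"dx":-0.15,"dy":1,"dz":0,"rx":0,"ry":0,"rz":0,"fingers":1}]}}

```text
clock: 11.15
tcp_pos: [0.5161, 0.1255, 0.1624]
orientation: [0.0, -0.069, 0.998, -0.0]
wrist_force: [-1.6, -2.2, 7.2]
finger_gap: 0.0257
```

Emit:
{"op": "servo_tool", "data": {"deltas": [{"dx":-0.15,"dy":1,"dz":0,"rx":0,"ry":0,"rz":0,"fingers":1}]}}

```text
clock: 11.25
tcp_pos: [0.5159, 0.1265, 0.1624]
orientation: [0.0, -0.069, 0.998, -0.0]
wrist_force: [-1.2, -1.5, 6.7]
finger_gap: 0.0255
```

Emit:
{"op": "servo_tool", "data": {"deltas": [{"dx":-0.15,"dy":1,"dz":0,"rx":0,"ry":0,"rz":0,"fingers":1}]}}

```text
clock: 11.35
tcp_pos: [0.5158, 0.1275, 0.1624]
orientation: [0.0, -0.069, 0.998, -0.0]
wrist_force: [-1.1, -2.9, 5.8]
finger_gap: 0.0256
```

Emit:
{"op": "servo_tool", "data": {"deltas": [{"dx":-0.15,"dy":1,"dz":0,"rx":0,"ry":0,"rz":0,"fingers":1}]}}

```text
clock: 11.45
tcp_pos: [0.5157, 0.1284, 0.1624]
orientation: [0.0, -0.069, 0.998, -0.0]
wrist_force: [-1.1, -3.0, 6.1]
finger_gap: 0.0256
```

Emit:
{"op": "servo_tool", "data": {"deltas": [{"dx":-0.15,"dy":1,"dz":0,"rx":0,"ry":0,"rz":0,"fingers":1}]}}

```text
clock: 11.55
tcp_pos: [0.5156, 0.1291, 0.1624]
orientation: [0.0, -0.068, 0.998, -0.001]
wrist_force: [-1.6, -6.1, 6.8]
finger_gap: 0.0254
```

Emit:
{"op": "servo_tool", "data": {"deltas": [{"dx":0,"dy":0.5,"dz":0,"rx":0,"ry":0,"rz":0,"fingers":1},{"dx":0,"dy":0,"dz":0,"rx":0,"ry":0,"rz":0,"fingers":1}]}}

```text
clock: 11.75
tcp_pos: [0.5156, 0.1293, 0.1624]
orientation: [0.0, -0.068, 0.998, -0.001]
wrist_force: [-1.9, -5.0, 7.2]
finger_gap: 0.0257
```

Emit:
{"op": "servo_tool", "data": {"deltas": [{"dx":0,"dy":0,"dz":0,"rx":0,"ry":0,"rz":0,"fingers":1},{"dx":0,"dy":0,"dz":0,"rx":0,"ry":0,"rz":0,"fingers":1}]}}

```text
clock: 11.95
tcp_pos: [0.5156, 0.1293, 0.1624]
orientation: [0.0, -0.068, 0.998, -0.001]
wrist_force: [-1.2, -4.5, 5.7]
finger_gap: 0.0257
```

Emit:
{"op": "servo_tool", "data": {"deltas": [{"dx":-0.15,"dy":1,"dz":0,"rx":0,"ry":0,"rz":0,"fingers":1},{"dx":0,"dy":0,"dz":0,"rx":0,"ry":0,"rz":0,"fingers":1}]}}

```text
clock: 12.15
tcp_pos: [0.5155, 0.1299, 0.1624]
orientation: [0.0, -0.068, 0.998, -0.002]
wrist_force: [-0.4, -5.9, 7.3]
finger_gap: 0.0258
```

Emit:
{"op": "servo_tool", "data": {"deltas": [{"dx":0,"dy":0,"dz":0,"rx":0,"ry":0,"rz":0,"fingers":1},{"dx":0,"dy":0,"dz":0,"rx":0,"ry":0,"rz":0,"fingers":1}]}}

```text
clock: 12.35
tcp_pos: [0.5155, 0.1299, 0.1624]
orientation: [0.0, -0.068, 0.998, -0.002]
wrist_force: [-1.0, -5.2, 5.8]
finger_gap: 0.0256
```

Emit:
{"op": "servo_tool", "data": {"deltas": [{"dx":0.3,"dy":-2,"dz":0,"rx":0,"ry":0,"rz":0,"fingers":1},{"dx":0.75,"dy":-5,"dz":0,"rx":0,"ry":0,"rz":0,"fingers":1},{"dx":0.75,"dy":-5,"dz":0,"rx":0,"ry":0,"rz":0,"fingers":1},{"dx":0.75,"dy":-5,"dz":0,"rx":0,"ry":0,"rz":0,"fingers":1},{"dx":0.75,"dy":-5,"dz":0,"rx":0,"ry":0,"rz":0,"fingers":1},{"dx":0.75,"dy":-5,"dz":0,"rx":0,"ry":0,"rz":0,"fingers":1},{"dx":0.75,"dy":-5,"dz":0,"rx":0,"ry":0,"rz":0,"fingers":1},{"dx":0.75,"dy":-5,"dz":0,"rx":0,"ry":0,"rz":0,"fingers":1}]}}

```text
clock: 13.15
tcp_pos: [0.5206, 0.0946, 0.1624]
orientation: [-0.0, -0.069, 0.998, 0.001]
wrist_force: [-2.1, 1.6, 6.8]
finger_gap: 0.0258
```

Emit:
{"op": "servo_tool", "data": {"deltas": [{"dx":0.75,"dy":-5,"dz":0,"rx":0,"ry":0,"rz":0,"fingers":1},{"dx":0.75,"dy":-5,"dz":0,"rx":0,"ry":0,"rz":0,"fingers":1},{"dx":0.75,"dy":-5,"dz":0,"rx":0,"ry":0,"rz":0,"fingers":1},{"dx":0.75,"dy":-5,"dz":0,"rx":0,"ry":0,"rz":0,"fingers":1},{"dx":0.75,"dy":-5,"dz":0,"rx":0,"ry":0,"rz":0,"fingers":1},{"dx":0.75,"dy":-5,"dz":0,"rx":0,"ry":0,"rz":0,"fingers":1},{"dx":0.75,"dy":-5,"dz":0,"rx":0,"ry":0,"rz":0,"fingers":1},{"dx":0.75,"dy":-5,"dz":0,"rx":0,"ry":0,"rz":0,"fingers":1}]}}

```text
clock: 13.95
tcp_pos: [0.5264, 0.0545, 0.1624]
orientation: [-0.0, -0.069, 0.998, 0.001]
wrist_force: [-3.4, 1.0, 6.9]
finger_gap: 0.0257
```

Emit:
{"op": "servo_tool", "data": {"deltas": [{"dx":0.7,"dy":-5,"dz":0,"rx":0,"ry":0,"rz":0,"fingers":1},{"dx":0.7,"dy":-5,"dz":0,"rx":0,"ry":0,"rz":0,"fingers":1},{"dx":0.7,"dy":-5,"dz":0,"rx":0,"ry":0,"rz":0,"fingers":1},{"dx":0.7,"dy":-5,"dz":0,"rx":0,"ry":0,"rz":0,"fingers":1},{"dx":0.7,"dy":-5,"dz":0,"rx":0,"ry":0,"rz":0,"fingers":1},{"dx":0.7,"dy":-5,"dz":0,"rx":0,"ry":0,"rz":0,"fingers":1},{"dx":0.7,"dy":-5,"dz":0,"rx":0,"ry":0,"rz":0,"fingers":1}]}}

```text
clock: 14.65
tcp_pos: [0.5315, 0.0195, 0.1624]
orientation: [-0.0, -0.069, 0.998, 0.001]
wrist_force: [-3.1, 1.5, 7.6]
finger_gap: 0.0256
```

Emit:
{"op": "servo_tool", "data": {"deltas": [{"dx":0.7,"dy":-5,"dz":0,"rx":0,"ry":0,"rz":0,"fingers":1},{"dx":0.7,"dy":-5,"dz":0,"rx":0,"ry":0,"rz":0,"fingers":1},{"dx":0.7,"dy":-5,"dz":0,"rx":0,"ry":0,"rz":0,"fingers":1}]}}

```text
clock: 14.95
tcp_pos: [0.5336, 0.0045, 0.1624]
orientation: [-0.0, -0.069, 0.998, 0.0]
wrist_force: [-1.2, 1.3, 6.0]
finger_gap: 0.0254
```

Emit:
{"op": "servo_tool", "data": {"deltas": [{"dx":0.55,"dy":-4,"dz":0,"rx":0,"ry":0,"rz":0,"fingers":1},{"dx":0.55,"dy":-4,"dz":0,"rx":0,"ry":0,"rz":0,"fingers":1}]}}

```text
clock: 15.15
tcp_pos: [0.5348, -0.0035, 0.1624]
orientation: [0.0, -0.069, 0.998, 0.0]
wrist_force: [-1.8, 1.0, 6.7]
finger_gap: 0.0257
```

Emit:
{"op": "servo_tool", "data": {"deltas": [{"dx":0.55,"dy":-4,"dz":0,"rx":0,"ry":0,"rz":0,"fingers":1}]}}

```text
clock: 15.25
tcp_pos: [0.5354, -0.0075, 0.1624]
orientation: [0.0, -0.069, 0.998, 0.0]
wrist_force: [-2.2, 1.3, 7.1]
finger_gap: 0.0255
```

Emit:
{"op": "servo_tool", "data": {"deltas": [{"dx":0.55,"dy":-4,"dz":0,"rx":0,"ry":0,"rz":0,"fingers":1}]}}

```text
clock: 15.35
tcp_pos: [0.5359, -0.0113, 0.1624]
orientation: [0.0, -0.069, 0.998, 0.001]
wrist_force: [-2.1, 4.1, 6.7]
finger_gap: 0.0258
```

Emit:
{"op": "servo_tool", "data": {"deltas": [{"dx":0.55,"dy":-4,"dz":0,"rx":0,"ry":0,"rz":0,"fingers":1}]}}

```text
clock: 15.45
tcp_pos: [0.5363, -0.0144, 0.1624]
orientation: [0.0, -0.069, 0.998, 0.002]
wrist_force: [-2.1, 7.9, 8.8]
finger_gap: 0.0254
```

Emit:
{"op": "servo_tool", "data": {"deltas": [{"dx":0.55,"dy":-4,"dz":0,"rx":0,"ry":0,"rz":0,"fingers":1}]}}

```text
clock: 15.55
tcp_pos: [0.5368, -0.0176, 0.1624]
orientation: [0.0, -0.069, 0.998, 0.003]
wrist_force: [-2.3, 10.3, 9.3]
finger_gap: 0.0257
```

Emit:
{"op": "servo_tool", "data": {"deltas": [{"dx":0.55,"dy":-4,"dz":0,"rx":0,"ry":0,"rz":0,"fingers":1}]}}

```text
clock: 15.65
tcp_pos: [0.5373, -0.0213, 0.1624]
orientation: [0.0, -0.07, 0.998, 0.003]
wrist_force: [-1.7, 11.7, 9.5]
finger_gap: 0.0256
```

Emit:
{"op": "servo_tool", "data": {"deltas": [{"dx":0.55,"dy":-4,"dz":0,"rx":0,"ry":0,"rz":0,"fingers":1}]}}

```text
clock: 15.75
tcp_pos: [0.5379, -0.0253, 0.1624]
orientation: [0.0, -0.07, 0.998, 0.003]
wrist_force: [-2.1, 10.7, 8.3]
finger_gap: 0.0257
```

Emit:
{"op": "servo_tool", "data": {"deltas": [{"dx":0.55,"dy":-4,"dz":0,"rx":0,"ry":0,"rz":0,"fingers":1}]}}

```text
clock: 15.85
tcp_pos: [0.5384, -0.0293, 0.1625]
orientation: [0.0, -0.07, 0.998, 0.003]
wrist_force: [-3.1, 9.4, 8.5]
finger_gap: 0.0256
```

Emit:
{"op": "servo_tool", "data": {"deltas": [{"dx":0.55,"dy":-4,"dz":0,"rx":0,"ry":0,"rz":0,"fingers":1}]}}

```text
clock: 15.95
tcp_pos: [0.539, -0.0334, 0.1625]
orientation: [0.0, -0.07, 0.998, 0.003]
wrist_force: [-1.8, 8.5, 8.9]
finger_gap: 0.0259
```

Emit:
{"op": "servo_tool", "data": {"deltas": [{"dx":0.55,"dy":-4,"dz":0,"rx":0,"ry":0,"rz":0,"fingers":1}]}}

```text
clock: 16.05
tcp_pos: [0.5397, -0.0379, 0.1624]
orientation: [0.0, -0.07, 0.998, 0.002]
wrist_force: [-1.3, 5.2, 7.9]
finger_gap: 0.0255
```

Emit:
{"op": "servo_tool", "data": {"deltas": [{"dx":0.55,"dy":-4,"dz":0,"rx":0,"ry":0,"rz":0,"fingers":1}]}}

```text
clock: 16.15
tcp_pos: [0.5404, -0.0427, 0.1624]
orientation: [0.0, -0.069, 0.998, 0.001]
wrist_force: [-1.0, 3.0, 7.0]
finger_gap: 0.0254
```

Emit:
{"op": "servo_tool", "data": {"deltas": [{"dx":0.55,"dy":-4,"dz":0,"rx":0,"ry":0,"rz":0,"fingers":1}]}}

```text
clock: 16.25
tcp_pos: [0.5411, -0.0472, 0.1624]
orientation: [0.0, -0.069, 0.998, 0.0]
wrist_force: [-1.2, 1.1, 5.9]
finger_gap: 0.0255
```

Emit:
{"op": "servo_tool", "data": {"deltas": [{"dx":0.55,"dy":-4,"dz":0,"rx":0,"ry":0,"rz":0,"fingers":1}]}}

```text
clock: 16.35
tcp_pos: [0.5417, -0.0514, 0.1624]
orientation: [0.0, -0.069, 0.998, 0.0]
wrist_force: [-1.2, 2.0, 6.6]
finger_gap: 0.0255
```

Emit:
{"op": "servo_tool", "data": {"deltas": [{"dx":0.55,"dy":-4,"dz":0,"rx":0,"ry":0,"rz":0,"fingers":1}]}}

```text
clock: 16.45
tcp_pos: [0.5422, -0.0555, 0.1624]
orientation: [0.0, -0.069, 0.998, 0.0]
wrist_force: [-0.8, 1.2, 5.5]
finger_gap: 0.0255
```

Emit:
{"op": "servo_tool", "data": {"deltas": [{"dx":0.55,"dy":-4,"dz":0,"rx":0,"ry":0,"rz":0,"fingers":1}]}}

```text
clock: 16.55
tcp_pos: [0.5428, -0.0595, 0.1624]
orientation: [0.0, -0.069, 0.998, 0.0]
wrist_force: [-1.2, 1.0, 6.0]
finger_gap: 0.0256
```

Emit:
{"op": "servo_tool", "data": {"deltas": [{"dx":0.7,"dy":-5,"dz":0,"rx":0,"ry":0,"rz":0,"fingers":1},{"dx":0.7,"dy":-5,"dz":0,"rx":0,"ry":0,"rz":0,"fingers":1},{"dx":0.7,"dy":-5,"dz":0,"rx":0,"ry":0,"rz":0,"fingers":1},{"dx":0.7,"dy":-5,"dz":0,"rx":0,"ry":0,"rz":0,"fingers":1},{"dx":0.7,"dy":-5,"dz":0,"rx":0,"ry":0,"rz":0,"fingers":1},{"dx":0.7,"dy":-5,"dz":0,"rx":0,"ry":0,"rz":0,"fingers":1},{"dx":0.7,"dy":-5,"dz":0,"rx":0,"ry":0,"rz":0,"fingers":1},{"dx":0.7,"dy":-5,"dz":0,"rx":0,"ry":0,"rz":0,"fingers":1}]}}

```text
clock: 17.35
tcp_pos: [0.5486, -0.0995, 0.1624]
orientation: [0.0, -0.069, 0.998, 0.0]
wrist_force: [-1.2, 1.8, 6.7]
finger_gap: 0.0256
```

Emit:
{"op": "servo_tool", "data": {"deltas": [{"dx":0.7,"dy":-5,"dz":0,"rx":0,"ry":0,"rz":0,"fingers":1},{"dx":0.7,"dy":-5,"dz":0,"rx":0,"ry":0,"rz":0,"fingers":1},{"dx":0.7,"dy":-5,"dz":0,"rx":0,"ry":0,"rz":0,"fingers":1},{"dx":0.7,"dy":-5,"dz":0,"rx":0,"ry":0,"rz":0,"fingers":1},{"dx":0.7,"dy":-5,"dz":0,"rx":0,"ry":0,"rz":0,"fingers":1},{"dx":0.7,"dy":-5,"dz":0,"rx":0,"ry":0,"rz":0,"fingers":1},{"dx":0.7,"dy":-5,"dz":0,"rx":0,"ry":0,"rz":0,"fingers":1}]}}

```text
clock: 18.05
tcp_pos: [0.5536, -0.1345, 0.1624]
orientation: [0.001, -0.069, 0.998, 0.0]
wrist_force: [0.6, 1.6, 4.9]
finger_gap: 0.0254
```

Emit:
{"op": "servo_tool", "data": {"deltas": [{"dx":0.7,"dy":-5,"dz":0,"rx":0,"ry":0,"rz":0,"fingers":1},{"dx":0.7,"dy":-5,"dz":0,"rx":0,"ry":0,"rz":0,"fingers":1},{"dx":0.7,"dy":-5,"dz":0,"rx":0,"ry":0,"rz":0,"fingers":1},{"dx":0.4,"dy":-3,"dz":0,"rx":0,"ry":0,"rz":0,"fingers":1}]}}

```text
clock: 18.45
tcp_pos: [0.5562, -0.1527, 0.1624]
orientation: [0.001, -0.069, 0.998, 0.0]
wrist_force: [0.8, 1.1, 4.7]
finger_gap: 0.0251
```

Emit:
{"op": "servo_tool", "data": {"deltas": [{"dx":0.15,"dy":-1,"dz":0,"rx":0,"ry":0,"rz":0,"fingers":1},{"dx":0.15,"dy":-1,"dz":0,"rx":0,"ry":0,"rz":0,"fingers":1},{"dx":0.15,"dy":-1,"dz":0,"rx":0,"ry":0,"rz":0,"fingers":1}]}}

```text
clock: 18.75
tcp_pos: [0.5567, -0.1555, 0.1624]
orientation: [0.001, -0.069, 0.998, 0.0]
wrist_force: [1.0, 1.1, 5.6]
finger_gap: 0.0257
```

Emit:
{"op": "servo_tool", "data": {"deltas": [{"dx":0.15,"dy":-1,"dz":0,"rx":0,"ry":0,"rz":0,"fingers":1},{"dx":0.15,"dy":-1,"dz":0,"rx":0,"ry":0,"rz":0,"fingers":1},{"dx":0.15,"dy":-1,"dz":0,"rx":0,"ry":0,"rz":0,"fingers":1}]}}

```text
clock: 19.05
tcp_pos: [0.5571, -0.1585, 0.1624]
orientation: [0.001, -0.069, 0.998, 0.0]
wrist_force: [0.6, 1.2, 5.4]
finger_gap: 0.0257
```

Emit:
{"op": "servo_tool", "data": {"deltas": [{"dx":0.15,"dy":-1,"dz":0,"rx":0,"ry":0,"rz":0,"fingers":1},{"dx":0.15,"dy":-1,"dz":0,"rx":0,"ry":0,"rz":0,"fingers":1},{"dx":0.15,"dy":-1,"dz":0,"rx":0,"ry":0,"rz":0,"fingers":1}]}}

```text
clock: 19.35
tcp_pos: [0.5575, -0.1615, 0.1624]
orientation: [0.001, -0.069, 0.998, 0.0]
wrist_force: [0.2, 1.6, 5.8]
finger_gap: 0.0254
```

Emit:
{"op": "servo_tool", "data": {"deltas": [{"dx":0.15,"dy":-1,"dz":0,"rx":0,"ry":0,"rz":0,"fingers":1},{"dx":0.15,"dy":-1,"dz":0,"rx":0,"ry":0,"rz":0,"fingers":1}]}}

```text
clock: 19.55
tcp_pos: [0.5578, -0.1635, 0.1624]
orientation: [0.001, -0.069, 0.998, 0.0]
wrist_force: [0.8, 1.2, 3.7]
finger_gap: 0.0256
```

Emit:
{"op": "servo_tool", "data": {"deltas": [{"dx":0.15,"dy":-1,"dz":0,"rx":0,"ry":0,"rz":0,"fingers":1}]}}

```text
clock: 19.65
tcp_pos: [0.5579, -0.1645, 0.1624]
orientation: [0.001, -0.069, 0.998, 0.0]
wrist_force: [0.2, 2.0, 4.9]
finger_gap: 0.0256
```

Emit:
{"op": "servo_tool", "data": {"deltas": [{"dx":0.15,"dy":-1,"dz":0,"rx":0,"ry":0,"rz":0,"fingers":1}]}}

```text
clock: 19.75
tcp_pos: [0.5581, -0.1655, 0.1624]
orientation: [0.001, -0.069, 0.998, 0.0]
wrist_force: [0.4, 0.8, 4.9]
finger_gap: 0.0258
```

Emit:
{"op": "servo_tool", "data": {"deltas": [{"dx":0.15,"dy":-1,"dz":0,"rx":0,"ry":0,"rz":0,"fingers":1}]}}

```text
clock: 19.85
tcp_pos: [0.5582, -0.1665, 0.1624]
orientation: [0.001, -0.069, 0.998, 0.0]
wrist_force: [0.1, 1.1, 4.6]
finger_gap: 0.0256
```

Emit:
{"op": "servo_tool", "data": {"deltas": [{"dx":0.15,"dy":-1,"dz":0,"rx":0,"ry":0,"rz":0,"fingers":1}]}}

```text
clock: 19.95
tcp_pos: [0.5584, -0.1675, 0.1624]
orientation: [0.001, -0.069, 0.998, 0.0]
wrist_force: [0.4, 1.7, 5.5]
finger_gap: 0.0256
```

Emit:
{"op": "servo_tool", "data": {"deltas": [{"dx":0.15,"dy":-1,"dz":0,"rx":0,"ry":0,"rz":0,"fingers":1}]}}

```text
clock: 20.05
tcp_pos: [0.5585, -0.1685, 0.1624]
orientation: [0.001, -0.069, 0.998, 0.0]
wrist_force: [0.5, 1.3, 5.2]
finger_gap: 0.0255
```

Emit:
{"op": "servo_tool", "data": {"deltas": [{"dx":0.15,"dy":-1,"dz":0,"rx":0,"ry":0,"rz":0,"fingers":1}]}}

```text
clock: 20.15
tcp_pos: [0.5587, -0.1694, 0.1624]
orientation: [0.001, -0.069, 0.998, 0.0]
wrist_force: [-0.1, 3.9, 6.3]
finger_gap: 0.0259
```

Emit:
{"op": "servo_tool", "data": {"deltas": [{"dx":0.15,"dy":-1,"dz":0,"rx":0,"ry":0,"rz":0,"fingers":1}]}}

```text
clock: 20.25
tcp_pos: [0.5587, -0.1699, 0.1624]
orientation: [0.001, -0.069, 0.998, 0.001]
wrist_force: [-0.3, 4.8, 6.0]
finger_gap: 0.0256
```

Contact at about y = -0.169, as predicted; push one more millimetre and hold.

Emit:
{"op": "servo_tool", "data": {"deltas": [{"dx":0.15,"dy":-1,"dz":0,"rx":0,"ry":0,"rz":0,"fingers":1},{"dx":0,"dy":0,"dz":0,"rx":0,"ry":0,"rz":0,"fingers":1}]}}

```text
clock: 20.45
tcp_pos: [0.5588, -0.1705, 0.1624]
orientation: [0.001, -0.069, 0.998, 0.001]
wrist_force: [-0.1, 6.1, 6.6]
finger_gap: 0.0256
```

Emit:
{"op": "servo_tool", "data": {"deltas": [{"dx":0,"dy":-0.5,"dz":0,"rx":0,"ry":0,"rz":0,"fingers":1},{"dx":0,"dy":0,"dz":0,"rx":0,"ry":0,"rz":0,"fingers":1},{"dx":0,"dy":0,"dz":0,"rx":0,"ry":0,"rz":0,"fingers":1}]}}

```text
clock: 20.75
tcp_pos: [0.5588, -0.1706, 0.1624]
orientation: [0.001, -0.069, 0.998, 0.002]
wrist_force: [-0.6, 6.8, 7.6]
finger_gap: 0.0254
```

Emit:
{"op": "servo_tool", "data": {"deltas": [{"dx":-0.4,"dy":3,"dz":0,"rx":0,"ry":0,"rz":0,"fingers":1},{"dx":-0.7,"dy":5,"dz":0,"rx":0,"ry":0,"rz":0,"fingers":1},{"dx":-0.7,"dy":5,"dz":0,"rx":0,"ry":0,"rz":0,"fingers":1},{"dx":-0.7,"dy":5,"dz":0,"rx":0,"ry":0,"rz":0,"fingers":1},{"dx":-0.7,"dy":5,"dz":0,"rx":0,"ry":0,"rz":0,"fingers":1},{"dx":-0.7,"dy":5,"dz":0,"rx":0,"ry":0,"rz":0,"fingers":1},{"dx":-0.7,"dy":5,"dz":0,"rx":0,"ry":0,"rz":0,"fingers":1},{"dx":-0.7,"dy":5,"dz":0,"rx":0,"ry":0,"rz":0,"fingers":1}]}}

```text
clock: 21.55
tcp_pos: [0.5536, -0.1343, 0.1624]
orientation: [0.001, -0.069, 0.998, -0.001]
wrist_force: [1.1, -1.8, 5.0]
finger_gap: 0.0254
```

Emit:
{"op": "servo_tool", "data": {"deltas": [{"dx":-0.7,"dy":5,"dz":0,"rx":0,"ry":0,"rz":0,"fingers":1},{"dx":-0.7,"dy":5,"dz":0,"rx":0,"ry":0,"rz":0,"fingers":1},{"dx":-0.7,"dy":5,"dz":0,"rx":0,"ry":0,"rz":0,"fingers":1},{"dx":-0.7,"dy":5,"dz":0,"rx":0,"ry":0,"rz":0,"fingers":1},{"dx":-0.7,"dy":5,"dz":0,"rx":0,"ry":0,"rz":0,"fingers":1},{"dx":-0.7,"dy":5,"dz":0,"rx":0,"ry":0,"rz":0,"fingers":1},{"dx":-0.7,"dy":5,"dz":0,"rx":0,"ry":0,"rz":0,"fingers":1},{"dx":-0.7,"dy":5,"dz":0,"rx":0,"ry":0,"rz":0,"fingers":1}]}}

```text
clock: 22.35
tcp_pos: [0.5479, -0.0943, 0.1624]
orientation: [0.0, -0.069, 0.998, -0.0]
wrist_force: [-0.9, -2.4, 6.7]
finger_gap: 0.0255
```

Emit:
{"op": "servo_tool", "data": {"deltas": [{"dx":-0.7,"dy":5,"dz":0,"rx":0,"ry":0,"rz":0,"fingers":1},{"dx":-0.7,"dy":5,"dz":0,"rx":0,"ry":0,"rz":0,"fingers":1},{"dx":-0.7,"dy":5,"dz":0,"rx":0,"ry":0,"rz":0,"fingers":1},{"dx":-0.7,"dy":5,"dz":0,"rx":0,"ry":0,"rz":0,"fingers":1},{"dx":-0.7,"dy":5,"dz":0,"rx":0,"ry":0,"rz":0,"fingers":1},{"dx":-0.7,"dy":5,"dz":0,"rx":0,"ry":0,"rz":0,"fingers":1},{"dx":-0.7,"dy":5,"dz":0,"rx":0,"ry":0,"rz":0,"fingers":1},{"dx":-0.7,"dy":5,"dz":0,"rx":0,"ry":0,"rz":0,"fingers":1}]}}

```text
clock: 23.15
tcp_pos: [0.5421, -0.0542, 0.1624]
orientation: [0.0, -0.069, 0.998, -0.0]
wrist_force: [-0.7, -2.1, 6.9]
finger_gap: 0.0253
```

Emit:
{"op": "servo_tool", "data": {"deltas": [{"dx":-0.7,"dy":5,"dz":0,"rx":0,"ry":0,"rz":0,"fingers":1},{"dx":-0.7,"dy":5,"dz":0,"rx":0,"ry":0,"rz":0,"fingers":1},{"dx":-0.4,"dy":3,"dz":0,"rx":0,"ry":0,"rz":0,"fingers":1}]}}

```text
clock: 23.45
tcp_pos: [0.5402, -0.0412, 0.1624]
orientation: [0.0, -0.069, 0.998, -0.001]
wrist_force: [-1.0, -3.5, 6.5]
finger_gap: 0.0255
```

Emit:
{"op": "servo_tool", "data": {"deltas": [{"dx":-0.3,"dy":2,"dz":0,"rx":0,"ry":0,"rz":0,"fingers":1},{"dx":-0.3,"dy":2,"dz":0,"rx":0,"ry":0,"rz":0,"fingers":1}]}}

```text
clock: 23.65
tcp_pos: [0.5399, -0.0385, 0.1625]
orientation: [0.0, -0.068, 0.998, -0.002]
wrist_force: [-0.3, -10.9, 4.9]
finger_gap: 0.0253
```

Emit:
{"op": "servo_tool", "data": {"deltas": [{"dx":-0.3,"dy":2,"dz":0,"rx":0,"ry":0,"rz":0,"fingers":1},{"dx":-0.3,"dy":2,"dz":0,"rx":0,"ry":0,"rz":0,"fingers":1}]}}

```text
clock: 23.85
tcp_pos: [0.5394, -0.0354, 0.1625]
orientation: [0.0, -0.068, 0.998, -0.003]
wrist_force: [-0.3, -11.1, 4.5]
finger_gap: 0.0254
```

Emit:
{"op": "servo_tool", "data": {"deltas": [{"dx":-0.3,"dy":2,"dz":0,"rx":0,"ry":0,"rz":0,"fingers":1},{"dx":-0.3,"dy":2,"dz":0,"rx":0,"ry":0,"rz":0,"fingers":1}]}}

```text
clock: 24.05
tcp_pos: [0.5388, -0.0315, 0.1625]
orientation: [0.0, -0.068, 0.998, -0.003]
wrist_force: [-1.1, -11.7, 5.8]
finger_gap: 0.0256
```

Emit:
{"op": "servo_tool", "data": {"deltas": [{"dx":-0.3,"dy":2,"dz":0,"rx":0,"ry":0,"rz":0,"fingers":1},{"dx":-0.15,"dy":1,"dz":0,"rx":0,"ry":0,"rz":0,"fingers":1}]}}

```text
clock: 24.25
tcp_pos: [0.5384, -0.0283, 0.1625]
orientation: [0.0, -0.068, 0.998, -0.003]
wrist_force: [-1.5, -8.9, 5.2]
finger_gap: 0.0252
```

Emit:
{"op": "servo_tool", "data": {"deltas": [{"dx":0,"dy":0,"dz":0,"rx":0,"ry":0,"rz":0,"fingers":1}]}}

```text
clock: 24.35
tcp_pos: [0.5383, -0.0281, 0.1625]
orientation: [0.0, -0.068, 0.998, -0.002]
wrist_force: [-0.5, -7.7, 5.2]
finger_gap: 0.0255
```

Emit:
{"op": "servo_tool", "data": {"deltas": [{"dx":0.2,"dy":-1.5,"dz":0,"rx":0,"ry":0,"rz":0,"fingers":1},{"dx":0,"dy":0,"dz":0,"rx":0,"ry":0,"rz":0,"fingers":1}]}}

```text
clock: 24.55
tcp_pos: [0.5383, -0.0285, 0.1625]
orientation: [0.0, -0.068, 0.998, -0.001]
wrist_force: [-1.5, -3.7, 6.2]
finger_gap: 0.0255
```

Emit:
{"op": "servo_tool", "data": {"deltas": [{"dx":0,"dy":0,"dz":0,"rx":0,"ry":0,"rz":0,"fingers":-1},{"dx":0,"dy":0,"dz":0,"rx":0,"ry":0,"rz":0,"fingers":-1},{"dx":0,"dy":0,"dz":0,"rx":0,"ry":0,"rz":0,"fingers":-1},{"dx":0,"dy":0,"dz":0,"rx":0,"ry":0,"rz":0,"fingers":-1},{"dx":0,"dy":0,"dz":0,"rx":0,"ry":0,"rz":0,"fingers":-1},{"dx":0,"dy":0,"dz":0,"rx":0,"ry":0,"rz":0,"fingers":-1},{"dx":0,"dy":0,"dz":0,"rx":0,"ry":0,"rz":0,"fingers":-1}]}}

```text
clock: 25.25
tcp_pos: [0.5382, -0.0277, 0.1619]
orientation: [0.0, -0.069, 0.998, 0.0]
wrist_force: [0.4, -0.0, -0.2]
finger_gap: 0.0854
```

Emit:
{"op": "servo_tool", "data": {"deltas": [{"dx":0,"dy":0,"dz":20,"rx":0,"ry":0,"rz":0,"fingers":-1},{"dx":0,"dy":0,"dz":35,"rx":0,"ry":0,"rz":0,"fingers":-1},{"dx":0,"dy":0,"dz":35,"rx":0,"ry":0,"rz":0,"fingers":-1},{"dx":0,"dy":0,"dz":0,"rx":0,"ry":0,"rz":0,"fingers":-1},{"dx":0,"dy":0,"dz":0,"rx":0,"ry":0,"rz":0,"fingers":-1}]}}

```text
clock: 25.75
tcp_pos: [0.5387, -0.0278, 0.2528]
orientation: [0.001, -0.069, 0.998, -0.0]
wrist_force: [-0.5, 0.4, -0.7]
finger_gap: 0.0854
```

```bash
python3 - <<'E'
from h import *
from scipy.spatial.transform import Rotation as R
s=env.get_state(); c=read_camera("wrist"); cv2.imwrite("pics/w3.png",c["img"][:,:,::-1])
q=s["orientation"]; T=np.eye(4); T[:3,:3]=R.from_quat(np.r_[q[1:],q[0]]).as_matrix(); T[:3,3]=s["tcp_pos"]
c["extrinsics"]=T@c["hand_eye"]; print(s["tcp_pos"],s["wrist_force"])
h=cv2.cvtColor(c["img"],cv2.COLOR_RGB2HSV); m=cv2.inRange(h,(75,120,120),(90,255,255)); m[:150]=0
k,l,st,ce=cv2.connectedComponentsWithStats(m); i=1+st[1:,4].argmax(); print(st[i],ce[i],ray(c,*ce[i],.126))
E
```

```text
[ 0.53871687 -0.02781794  0.25281725] [-0.50057428  0.37802559 -0.6599087 ]
[235 202  32  19 543] [251.1160221  210.39779006] [ 0.53552859 -0.02836361  0.126     ]
```

View pics/w3.png

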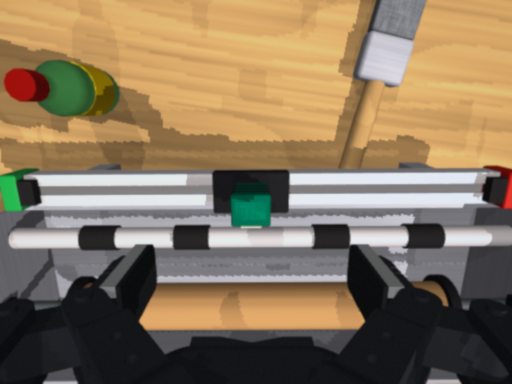

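The picture shows the grip at about (251, 207), clear of both open fingers. The bottle and brush look undisturbed. The grip measures y ≈ -0.028, against a tight-place middle of about -0.027.

```bash
python3 -c "
from h import *
print(job.hand_in())"
```

```text
the job is handed in; nothing more can be done
None
```

I stroked the carriage out to the red buffer and back to the green one, then left it standing on the tight place, let go and handed the job in. The hand-in returns no verdict.

- **Buffers:** I held the carriage against each for more than 0.1 s. The peak wrist reading along the rail was about 6 N at the red end and 7 N at the green end, including about 2 N of drag. That is well under the 20 N limit.
- **Tight place:** the drag rose from about 2 N to about 11 N. Its middle came out at y ≈ -0.029 m going out and -0.025 m coming back. That 4 mm disagreement is probably give in the grip and a lag in the readings. I took about -0.027 m, roughly 7 mm to the green side of the rail's middle.
- **Final check:** the wrist picture taken after release puts the grip at y ≈ -0.028 m, well inside the 13 mm allowance. The gripper was open and about 90 mm above the grasp height, with the wrist force near zero.
- **Bench:** the bottle and brush look undisturbed in that last picture. I did not re-check the carton, tins, jar or screwdriver, but the gripper did not go near them on the rail.

The job took about 26 s of the 72 s allowed.

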